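# Change over from the running dish heater to the waiting one

### The arm

A 7-joint arm with a two-finger parallel gripper is mounted at the origin on a cart in front of the work surface, level with it; the furniture and walls round the work are solid. World frame = base frame: x ahead of the robot, y to its left, z up, the work surface at z = 0. Lengths are in mm, angles in rad, forces in N, time in s.
With the tool pointing down it reaches from about 425 to 950 mm from the base axis. Payload 16.7 kg.
Tool frame: the origin (TCP) lies midway between the tips of the shut fingers; the grasp point (between the pads) lies 19 mm behind it; z points along the fingers, y is the line along which they close (so a half turn about z gives the same grasp; the last joint's range is limited). The gripper opens to 94 mm and grips with 3 to 60 N. Pads are 16 mm wide; open, the fingers measure 119 mm over their backs; the gripper's body (75 mm by 177 mm) begins 78 mm behind the grasp point.
Start: joints at [-1.266, 0.426, 0.074, 1.606, -0.034, 1.111, -0.067], TCP at [296.514, 606.345, 205.467] pointing down, gripper open.
Joint ranges: [-2.85, 2.85], [-0.5, 2.14], [-1.23, 1.37], [0.21, 2.46], [-1.02, 4.16], [0.16, 2.05], [-2.73, 2.73]. Speed limits (rad/s): [1.89, 1.89, 2.39, 2.39, 3.01, 3.01, 3.01].

### API

Orientations are given as a unit quaternion [w, x, y, z].
In Python, from rig import ctrl gives the robot as it stands.
- The arm moves only by the tool carry_out, never from a script. Its arguments are lists of equal length, an entry for each row: "offset": the shift along the tool's x, y, z normalised to -1 to 1, where 1 is 100 mm, a list of three; "twist": the turn, a rotation vector about the tool's x, y, z normalised to -1 to 1, where 1 is 0.15 rad, a list of three; "jaw": the closure, from 0 (fully open) to 1 (shut). A call has exactly 8 rows; each row shifts and turns the commanded pose from where the row before left it, along the tool's axes as they then stand; what a row does not reach is not made up. A row lasts 1/10 s, in which the tool goes at most 50 mm and 8.59 degrees, less where a joint would pass 70% of its speed; a pose out of reach is approached as far as the arm can. A call with a number of a shift or a turn outside -1 to 1 is refused whole. A call with a gripper value outside its range is refused whole. The fingers move at their own pace and stop on an object; the grip force is fixed at half the most. Time passes only in rows, so rows that do not move let the fingers close, or fill a call up. It gives the time, the measured TCP pose, the force, the opening and the grip force at its end, in the units of the state.
- ctrl.state(): the state, without advancing time (a new reading comes with each control period).
- ctrl.get_image(name): name is "scene" or "top"; returns a dict with "pixels" (420x560x3 uint8, blue, green, red), "fov_y" (degrees; the focal length in pixels is half the picture's height over the tangent of half this angle, whatever the lens; pixels are square), "cx", "cy" (the principal point, pixels), "dist_coeffs" ([k1, k2, p1, p2, k3] as OpenCV has them; the pictures are not rectified), "origin" and "rotation" of the camera in the world. Camera axes: x right, y down, z forward; pixel columns grow to the right and rows downward; lengths in mm; the calibration is good to about 2 mm. A picture is of the moment at which its call begins. There is no depth.
- ctrl.finish_job(): hands the job in; it is judged then, once.
The state is a dict: "t": time; "q": joint angles; "joint_velocities": joint speeds; "tau": joint torques, N m; "ee_pos": TCP position; "tcp_rot": TCP orientation; "wrist_force": force on the tool from outside, world axes, zero at the start; "wrist_torque": the same for the moment, N m; "gripper_width": finger opening in mm; "gripper_force": force on a finger pad.
Only numpy, scipy, OpenCV 4.12 (cv2) and the standard library are available. Lean on these libraries where they do the work, as an engineer would, in place of code of your own. Each camera call takes 0.05 s, during which the arm holds its last target. There are 200 camera calls.

### The job

Of the two dish heaters one has been left running: its dial pointer is turned away from the off dot; the other is off. First turn the running heater's knob fully anticlockwise to its off stop, then stand its dish upright in the middle of the ribbed cooling plate, then pull that heater's shield fully forward over its bare hot plate, and last turn the other heater's knob clockwise as far as it goes. Leave the other heater's dish and shield, the vial and the timer where they are.

Things in the scene. Friction and masses are not known exactly. Their poses are not given: they have to be found in the camera images.
- heater_1: one of two identical white single-plate dish heaters, fixed to the bench, 295 long x 110 wide, deck 40 mm high. Origin: on the bench, under the middle; x runs along its length away from the robot, y to its left, z up. The round hot plate (88 mm across, top at z 44 mm) is centred at x -10, y 0; the dial knob at x -105, y 0. Which heater is running must be read from its knob
- knob_1 (a joint): heater_1's black dial knob; rad. 0 = off stop (fully anticlockwise from above), grows clockwise to 1.4 = full stop. Bar grip 42 x 12 mm, 10 to 32 mm above the deck, on a 38 mm round foot. Its white pointer stands at angle 0.7 - value from the heater's +x (anticlockwise positive); off = at the black dot, left of straight ahead
- knob_1_grip (a point): on knob_1's axis, in the middle of the bar grip's height (62 mm above the bench); the bar's top is 10 mm higher
- knob_1_pointer (a point): tip of knob_1's white pointer line, on top of the bar, 21 mm from the axis, 72 mm above the bench; turns with the knob
- shield_1 (a joint): heater_1's sliding steel shield (90 x 100 mm, top 69 mm above the bench) on rails; m. 0 = pushed back, plate open; 0.115 = pulled towards the robot to its end stop, wholly over the hot plate
- shield_1_handle (a point): centre of the black upright grip on shield_1: 12 mm thick (heater x), 44 mm wide (heater y), 28 mm tall, from 69 to 97 mm above the bench; moves with the shield
- dish_1: round aluminium moisture dish with its lid on (fixed to it), 60 mm across the lid, 56 mm below it, 34 mm high with the small lid knob; the lid's rim is 21 to 30 mm above the origin, which is the centre of its underside. It stands on heater_1's plate at the start
- heater_2: one of two identical white single-plate dish heaters, fixed to the bench, 295 long x 110 wide, deck 40 mm high. Origin: on the bench, under the middle; x runs along its length away from the robot, y to its left, z up. The round hot plate (88 mm across, top at z 44 mm) is centred at x -10, y 0; the dial knob at x -105, y 0. Which heater is running must be read from its knob
- knob_2 (a joint): heater_2's black dial knob; rad. 0 = off stop (fully anticlockwise from above), grows clockwise to 1.4 = full stop. Bar grip 42 x 12 mm, 10 to 32 mm above the deck, on a 38 mm round foot. Its white pointer stands at angle 0.7 - value from the heater's +x (anticlockwise positive); off = at the black dot, left of straight ahead
- knob_2_grip (a point): on knob_2's axis, in the middle of the bar grip's height (62 mm above the bench); the bar's top is 10 mm higher
- knob_2_pointer (a point): tip of knob_2's white pointer line, on top of the bar, 21 mm from the axis, 72 mm above the bench; turns with the knob
- shield_2 (a joint): heater_2's sliding steel shield (90 x 100 mm, top 69 mm above the bench) on rails; m. 0 = pushed back, plate open; 0.115 = pulled towards the robot to its end stop, wholly over the hot plate
- shield_2_handle (a point): centre of the black upright grip on shield_2: 12 mm thick (heater x), 44 mm wide (heater y), 28 mm tall, from 69 to 97 mm above the bench; moves with the shield
- dish_2: round aluminium moisture dish with its lid on (fixed to it), 60 mm across the lid, 56 mm below it, 34 mm high with the small lid knob; the lid's rim is 21 to 30 mm above the origin, which is the centre of its underside. It stands on heater_2's plate at the start
- cooling_plate: square aluminium cooling plate with ribs, 120 x 120 mm, 18 mm high, fixed to the bench. Origin: centre of its underside; the rib tops are 18 mm above
- vial: bystander: screw-cap sample vial, 32 mm across, 72 mm tall, standing; origin under its middle
- timer: bystander: small white lab timer, 70 x 64 x 18 mm, lying flat; origin under its middle

How it is judged (in metres and radians):
On the way, in this order (a step that is already met when the one before it is completed fails the run):
1. the running heater's knob is at its off stop (((value of joint knob_1 below 0.1 rad and distance of knob_1_pointer from where it was at the start of the episode above 0.01 m) or (value of joint knob_2 below 0.1 rad and distance of knob_2_pointer from where it was at the start of the episode above 0.01 m))), for 0.2 s.
2. its dish stands released on the cooling plate (((value of joint knob_1 below 0.1 rad and distance of knob_1_pointer from where it was at the start of the episode above 0.01 m and horizontal distance between dish_1 and cooling_plate below 0.032 m and z of dish_1 in the frame of cooling_plate between 0.012 and 0.024 m and angle between dish_1's own z axis and vertical below 0.1 rad and linear speed of dish_1 below 0.02 m/s and contact force between the fingers and dish_1 below 0.2 N) or (value of joint knob_2 below 0.1 rad and distance of knob_2_pointer from where it was at the start of the episode above 0.01 m and horizontal distance between dish_2 and cooling_plate below 0.032 m and z of dish_2 in the frame of cooling_plate between 0.012 and 0.024 m and angle between dish_2's own z axis and vertical below 0.1 rad and linear speed of dish_2 below 0.02 m/s and contact force between the fingers and dish_2 below 0.2 N))), for 0.2 s.
3. its shield is pulled fully over the hot plate (((value of joint knob_1 below 0.1 rad and distance of knob_1_pointer from where it was at the start of the episode above 0.01 m and value of joint shield_1 above 0.107 m) or (value of joint knob_2 below 0.1 rad and distance of knob_2_pointer from where it was at the start of the episode above 0.01 m and value of joint shield_2 above 0.107 m))), for 0.2 s.
4. the other heater's knob is at its full stop (((value of joint knob_1 below 0.1 rad and distance of knob_1_pointer from where it was at the start of the episode above 0.01 m and value of joint knob_2 above 1.3 rad) or (value of joint knob_2 below 0.1 rad and distance of knob_2_pointer from where it was at the start of the episode above 0.01 m and value of joint knob_1 above 1.3 rad))), for 0.2 s.
At the end, for the whole second after the job is handed in: First-running heater: knob within 0.1 rad of off, shield within 8 mm of its front stop, dish upright, released, at rest on the cooling plate within 32 mm of its centre. Other heater: knob within 0.1 rad of full, dish still upright on its plate (((value of joint knob_1 below 0.1 rad and distance of knob_1_pointer from where it was at the start of the episode above 0.01 m and horizontal distance between dish_1 and cooling_plate below 0.032 m and z of dish_1 in the frame of cooling_plate between 0.012 and 0.024 m and angle between each of dish_1, dish_2's own z axis and vertical below 0.1 rad and linear speed of dish_1 below 0.02 m/s and contact force between the fingers and dish_1 below 0.2 N and value of joint shield_1 above 0.107 m and value of joint knob_2 above 1.3 rad and horizontal distance between dish_2 and heater_2 below 0.04 m) or (value of joint knob_2 below 0.1 rad and distance of knob_2_pointer from where it was at the start of the episode above 0.01 m and horizontal distance between dish_2 and cooling_plate below 0.032 m and z of dish_2 in the frame of cooling_plate between 0.012 and 0.024 m and angle between each of dish_2, dish_1's own z axis and vertical below 0.1 rad and linear speed of dish_2 below 0.02 m/s and contact force between the fingers and dish_2 below 0.2 N and value of joint shield_2 above 0.107 m and value of joint knob_1 above 1.3 rad and horizontal distance between dish_1 and heater_1 below 0.04 m))); the robot touches nothing.
It fails at once if a dish is shifted by more than 20 mm on a heater that has not been turned from running to off ((distance of dish_1 from where it was at the start of the episode above 0.02 m and not (value of joint knob_1 below 0.1 rad and distance of knob_1_pointer from where it was at the start of the episode above 0.01 m)) or (distance of dish_2 from where it was at the start of the episode above 0.02 m and not (value of joint knob_2 below 0.1 rad and distance of knob_2_pointer from where it was at the start of the episode above 0.01 m))).
It fails at once if the shield is pulled forward on a heater that has not been turned from running to off ((value of joint shield_1 above 0.04 m and not (value of joint knob_1 below 0.1 rad and distance of knob_1_pointer from where it was at the start of the episode above 0.01 m)) or (value of joint shield_2 above 0.04 m and not (value of joint knob_2 below 0.1 rad and distance of knob_2_pointer from where it was at the start of the episode above 0.01 m))).
It fails at once if a dish is tipped over (angle between any of dish_1, dish_2's own z axis and vertical above 0.8 rad).
It fails at once if the vial or the timer is displaced by more than 30 mm (distance of any of vial, timer from where it was at the start of the episode above 0.03 m).
It also fails if it takes over 72 s, if anything falls off the work surface, if the arm or the gripper's body presses on something with over 40 N, if the wrist force passes 120 N, or if a joint passes its speed limit or range.

## Working session

There is one attempt and no reset: what is moved stays moved. The work goes in short steps, Python scripts to look and compute and a tool call to move; the robot and the scene stay as the last step left them, time stands still between calls to the robot, and variables do not carry over. Pictures are saved under pics/ and viewed, at most 10 in all, crops included, and the job is handed in when it is done.

Besides the shell and the picture viewer there is one more tool, called after "Emit:" as name(argument=value, ...) on one line, values as JSON. carry_out: Moves the arm, as the interface text tells. Its arguments: {"type":"object","properties":{"offset":{"type":"array","items":{"type":"array","items":{"type":"number"}}},"twist":{"type":"array","items":{"type":"array","items":{"type":"number"}}},"jaw":{"type":"array","items":{"type":"number"}}},"required":["offset","twist","jaw"]}

```bash
mkdir -p pics
cat > h.py <<'E'
import numpy as np, cv2
from rig import ctrl
def cam(n):
    d=ctrl.get_image(n); h,w=d["pixels"].shape[:2]
    f=h/2/np.tan(np.radians(d["fov_y"])/2)
    d["K"]=np.array([[f,0,d["cx"]],[0,f,d["cy"]],[0,0,1]]); d["D"]=np.array(d["dist_coeffs"],float)
    d["R"]=np.array(d["rotation"],float).reshape(3,3); d["o"]=np.array(d["origin"],float); return d
def ray(d,uv,z):
    p=cv2.undistortPoints(np.array(uv,float).reshape(-1,1,2),d["K"],d["D"]).reshape(-1,2)
    v=np.c_[p,np.ones(len(p))]@d["R"].T
    return d["o"]+v*((z-d["o"][2])/v[:,2])[:,None]
def proj(d,P):
    r=d["R"].T; return cv2.projectPoints(np.array(P,float).reshape(-1,1,3),cv2.Rodrigues(r)[0],-r@d["o"],d["K"],d["D"])[0].reshape(-1,2)
E
python3 - <<'E'
from h import *
for n in("top","scene"):
    d=cam(n); cv2.imwrite(f"pics/{n}0.png",d["pixels"]); print(n,d["o"],d["R"].round(3).tolist(),d["fov_y"],d["D"])
s=ctrl.state(); print(s["ee_pos"],s["tcp_rot"],s["gripper_width"])
E
```

```text
Traceback (most recent call last):
  File "h.py", line 7, in cam
    d["R"]=np.array(d["rotation"],float).reshape(3,3); d["o"]=np.array(d["origin"],float); return d
           ~~~~~~~~~~~~~~~~~~~~~~~~~~~~~~~~~~~~~^^^^^
ValueError: cannot reshape array of size 4 into shape (3,3)
```

```bash
sed -i 's/d\["R"\]=np.array(d\["rotation"\],float).reshape(3,3)/d["R"]=Rotation.from_quat(np.roll(d["rotation"],-1)).as_matrix()/; 1a from scipy.spatial.transform import Rotation' h.py
python3 - <<'E'
from h import *
for n in("top","scene"):
    d=cam(n); cv2.imwrite(f"pics/{n}0.png",d["pixels"]); print(n,d["o"],d["R"].round(3).tolist(),d["fov_y"],d["D"])
s=ctrl.state(); print(s["ee_pos"],s["tcp_rot"],s["gripper_width"])
E
```

```text
top [ 423.89151164    6.68201777 1605.83192837] [[-0.007, -0.997, 0.071], [-1.0, 0.007, -0.009], [0.008, -0.071, -0.997]] 43.2247017533143 [0.0599432 0.        0.        0.        0.       ]
scene [ 991.11272982  858.95541011 1545.24459767] [[-0.889, 0.376, -0.261], [0.457, 0.741, -0.492], [0.009, -0.557, -0.831]] 44.17631414125019 [-0.05046894  0.          0.          0.          0.        ]
[296.39026735 606.07408015 204.94262071] [-7.89348334e-05  2.25473922e-01  9.74249081e-01 -4.82892270e-04] 94.02955353933919
```

View pics/top0.png

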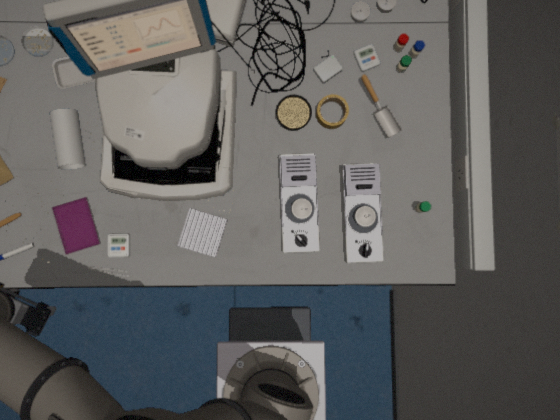

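View pics/scene0.png

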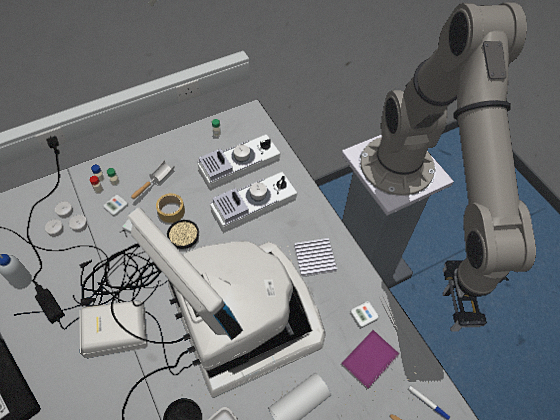

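The top view shows two heaters, with knobs near (301,240) and (365,250). The cooling plate is at (203,232) and the vial at (425,207). Next I'll zoom in and measure.

```bash
cat > m.py <<'E'
from h import *
d=cam("top"); im=d["pixels"]; g=cv2.cvtColor(im,cv2.COLOR_BGR2GRAY); hsv=cv2.cvtColor(im,cv2.COLOR_BGR2HSV)
a=cv2.resize(im[145:270,272:392],None,fx=4.5,fy=4.5,interpolation=cv2.INTER_CUBIC)
s=cam("scene")["pixels"]; b=cv2.resize(s[130:225,190:305],None,fx=2,fy=2,interpolation=cv2.INTER_CUBIC)
c=np.zeros((600,800,3),np.uint8); c[:a.shape[0],:a.shape[1]]=a; c[:b.shape[0],565:565+b.shape[1]]=b; cv2.imwrite("pics/zoom.png",c)
print(g[150:265:6,340:385:4])
for x0,y0,x1,y1,z,n in[(270,140,325,262,40,"L"),(335,150,390,272,40,"R"),(172,200,235,262,18,"plate")]:
    for th in(170,190):
        m=cv2.morphologyEx((g[y0:y1,x0:x1]>th).astype(np.uint8),cv2.MORPH_CLOSE,np.ones((9,9)))
        k=max(cv2.findContours(m,cv2.RETR_EXTERNAL,cv2.CHAIN_APPROX_NONE)[0],key=cv2.contourArea)
        bx=cv2.boxPoints(cv2.minAreaRect(k))+[x0,y0]
        w=ray(d,bx,z); print(n,th,w.mean(0).round(1),[np.linalg.norm(w[i]-w[i-1]).round(0) for i in(0,1)],np.degrees(np.arctan2(*(w[1]-w[0])[1::-1])).round(1),bx.round(1).tolist())
E
python3 m.py
```

```text
[[125 121 123 123 127 127 123 126 121 121 120 121]
 [125 123 122 125 124 124 123 125 125 127 125 123]
 [122 122 123 122 124 125 128 128 130 129 125 124]
 [ 71  64 149  78  78  83  75  76  94 143 125 126]
 [ 81  87 149 145 142 144 144 126 126 148 133 125]
 [ 84  60 152  86 106 119 137 139 140 147 134 127]
 [ 81  77 151 151  37  45  38  40  92 150 117 125]
 [110 141 153 151 152 152 151 151 150 149 142 125]
 [118 122 176 177 176 177 176 175 173 177 125 124]
 [120  88 177 174 166  98  88 145 175 176 149 123]
 [121  96 175  78  79 152 158 157 155 162 135 123]
 [124  96 139  51 160 163 138 130 154  99 117 123]
 [126  77 163  77  73 162 165 160 161  77 152 125]
 [125  77 176 105  81  80  77  79  77 175 171 124]
 [127  73 175 175 177 172 175 174 175 176 171 124]
 [126  73 174 177 104 173 165 166 176 176 175 125]
 [123  73 176 176 175 103  14 109 175 176 176 124]
 [124  80 176 177 177  54  16  21 169 175 175 123]
 [126  84 174 176 176 176 161 172 176 176 176 124]
 [126 124 124 125 123 124 124 124 125 125 125 127]]
L 170 [515.2 -87.   40. ] [np.float64(192.0), np.float64(103.0)] -87.5 [[280.4, 187.0], [315.2, 185.3], [318.4, 249.9], [283.6, 251.7]]Traceback (most recent call last):
  File "m.py", line 10, in <module>
    k=max(cv2.findContours(m,cv2.RETR_EXTERNAL,cv2.CHAIN_APPROX_NONE)[0],key=cv2.contourArea)
ValueError: max() iterable argument is empty
```

View pics/zoom.png

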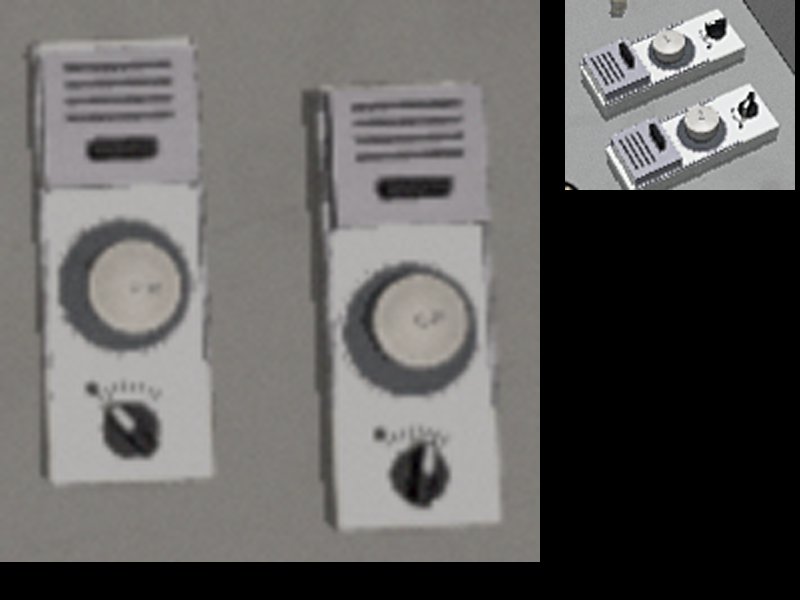

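The right heater is running: its pointer (zoom 421,472→430,447) is just past straight ahead. The left heater's pointer is at the off dot. Next I'll measure the centres.

```bash
cat > m.py <<'E'
from h import *
d=cam("top"); im=d["pixels"]; g=cv2.GaussianBlur(cv2.cvtColor(im,cv2.COLOR_BGR2GRAY),(3,3),0)
U=8
def blob(x0,y0,x1,y1,lo,hi,z,n,cl=1):
    u=cv2.resize(g[y0:y1,x0:x1],None,fx=U,fy=U,interpolation=cv2.INTER_CUBIC)
    m=((u>=lo)&(u<=hi)).astype(np.uint8); m=cv2.morphologyEx(m,cv2.MORPH_CLOSE,np.ones((cl,cl)))
    k=cv2.convexHull(max(cv2.findContours(m,cv2.RETR_EXTERNAL,cv2.CHAIN_APPROX_NONE)[0],key=cv2.contourArea)).reshape(-1,2)
    w=ray(d,(k+.5)/U-.5+[x0,y0],z)[:,:2].astype(np.float32)
    c,sz,a=cv2.minAreaRect(w); M=cv2.moments(w.reshape(-1,1,2)); 
    print(n,"rect",np.round(c,1),np.round(sz,1),round(a,1),"cent",round(M["m10"]/M["m00"],1),round(M["m01"]/M["m00"],1))
blob(292,228,310,249,0,80,60,"knobL",1); blob(356,240,375,260,0,80,60,"knobR",1)
blob(286,172,312,183,0,90,97,"handL"); blob(350,182,377,193,0,90,97,"handR")
blob(284,190,315,226,0,118,44,"hotL",1); blob(346,200,379,236,0,118,44,"hotR",1)
blob(290,197,314,221,125,255,70,"dishL",1); blob(354,204,378,229,125,255,70,"dishR",1)
blob(270,186,325,262,150,255,40,"deckL",60); blob(337,196,390,272,150,255,40,"deckR",60)
blob(172,200,235,262,145,255,18,"plate",60)
E
python3 m.py
```

```text
knobL rect [450.7 -88.6] [32.1 32. ] 89.6 cent 450.2 -89.0
knobR rect [ 419.6 -274.7] [33.3 32.5] 44.2 cent 419.9 -274.7
handL rect [628.9 -82.7] [14.3 44.3] 1.3 cent 628.9 -82.7
handR rect [ 602.7 -268.3] [14.1 48. ] 2.1 cent 602.6 -267.8
hotL rect [545.7 -86.7] [85.7 85. ] 0.7 cent 545.7 -86.3
hotR rect [ 514.6 -273.7] [86.5 85.2] 62.6 cent 514.9 -273.6
dishL rect [542.5 -91.7] [57.8 59.4] 89.4 cent 542.5 -91.8
dishR rect [ 519.4 -276.1] [58.3 59.3] 88.9 cent 519.1 -276.0
deckL rect [515.3 -88.9] [198.  106.8] 1.3 cent 514.3 -88.2
deckR rect [ 484.7 -276.6] [197.4 106.8] 1.6 cent 483.2 -276.3
plate rect [476.5 203.5] [117.3 119.5] 72.9 cent 476.6 203.4
```

```bash
cat > plan.py <<'E'
import sys
from h import *
def pose():
    s=ctrl.state(); R=Rotation.from_quat(np.roll(s["tcp_rot"],-1)).as_matrix(); return np.array(s["ee_pos"]),np.arctan2(R[1,1],R[0,1])
def plan(*wps,p=None,psi=None,n=8):
    """wps: (x,y,z,psi_deg[,rows]) ; even steps in the tool frame"""
    if p is None: p,psi=pose()
    print("at",np.round(p,1),"psi",np.degrees(psi).round(1))
    for w in wps:
        k=w[4] if len(w)>4 else n; dp=(np.array(w[:3])-p)/k; dpsi=(np.radians(w[3])-psi)/k
        for i in range(k):
            a=psi+i*dpsi; o=np.array([-np.sin(a)*dp[0]+np.cos(a)*dp[1],np.cos(a)*dp[0]+np.sin(a)*dp[1],-dp[2]])/100
            print([float(v) for v in o.round(3)],"tw",round(-dpsi/.15,3))
        print("--"); p=np.array(w[:3],float); psi=np.radians(w[3])
if __name__=="__main__": plan(*eval(sys.argv[1]+","))
E
python3 plan.py "(460,250,250,6),(480,-60,250,-52),(420,-275,150,-110)"
```

```text
at [296.4 606.2 205.2] psi 63.9
[-0.379, -0.31, -0.056] tw 0.843
[-0.415, -0.26, -0.056] tw 0.843
[-0.445, -0.205, -0.056] tw 0.843
[-0.467, -0.148, -0.056] tw 0.843
[-0.482, -0.088, -0.056] tw 0.843
[-0.489, -0.026, -0.056] tw 0.843
[-0.489, 0.036, -0.056] tw 0.843
[-0.48, 0.097, -0.056] tw 0.843
--
[-0.388, -0.016, -0.0] tw 0.844
[-0.387, 0.033, -0.0] tw 0.844
[-0.38, 0.082, -0.0] tw 0.844
[-0.366, 0.129, -0.0] tw 0.844
[-0.347, 0.174, -0.0] tw 0.844
[-0.322, 0.217, -0.0] tw 0.844
[-0.292, 0.256, -0.0] tw 0.844
[-0.258, 0.291, -0.0] tw 0.844
--
[-0.225, 0.166, 0.125] tw 0.844
[-0.202, 0.193, 0.125] tw 0.844
[-0.176, 0.217, 0.125] tw 0.844
[-0.147, 0.237, 0.125] tw 0.844
[-0.116, 0.254, 0.125] tw 0.844
[-0.083, 0.266, 0.125] tw 0.844
[-0.049, 0.275, 0.125] tw 0.844
[-0.014, 0.279, 0.125] tw 0.844
--
```

Emit:
carry_out(offset=[[-0.38,-0.31,-0.06],[-0.41,-0.26,-0.06],[-0.44,-0.2,-0.06],[-0.47,-0.15,-0.06],[-0.48,-0.09,-0.06],[-0.49,-0.03,-0.06],[-0.49,0.04,-0.06],[-0.48,0.1,-0.06]], twist=[[0,0,0.84],[0,0,0.84],[0,0,0.84],[0,0,0.84],[0,0,0.84],[0,0,0.84],[0,0,0.84],[0,0,0.84]], jaw=[0,0,0,0,0,0,0,0])

```text
t: 1.1
ee_pos: [460.8, 249.0, 254.0]
tcp_rot: [-0.0, 0.67, 0.743, 0.0]
wrist_force: [0.9, 0.7, -0.3]
gripper_width: 94.0
gripper_force: 0.0
```

Emit:
carry_out(offset=[[-0.39,-0.02,0],[-0.39,0.03,0],[-0.38,0.08,0],[-0.37,0.13,0],[-0.35,0.17,0],[-0.32,0.22,0],[-0.29,0.26,0],[-0.26,0.29,0]], twist=[[0,0,0.84],[0,0,0.84],[0,0,0.84],[0,0,0.84],[0,0,0.84],[0,0,0.84],[0,0,0.84],[0,0,0.84]], jaw=[0,0,0,0,0,0,0,0])

```text
t: 1.9
ee_pos: [480.9, -61.8, 253.7]
tcp_rot: [-0.0, 0.945, 0.327, 0.0]
wrist_force: [0.7, 0.5, -0.2]
gripper_width: 93.8
gripper_force: 0.0
```

Emit:
carry_out(offset=[[-0.22,0.17,0.12],[-0.2,0.19,0.12],[-0.18,0.22,0.12],[-0.15,0.24,0.12],[-0.12,0.25,0.12],[-0.08,0.27,0.12],[-0.05,0.27,0.12],[-0.01,0.28,0.12]], twist=[[0,0,0.84],[0,0,0.84],[0,0,0.84],[0,0,0.84],[0,0,0.84],[0,0,0.84],[0,0,0.84],[0,0,0.84]], jaw=[0,0,0,0,0,0,0,0])

```text
t: 2.7
ee_pos: [423.2, -277.1, 157.2]
tcp_rot: [-0.0, 0.985, -0.17, 0.0]
wrist_force: [0.8, -0.2, -0.3]
gripper_width: 93.8
gripper_force: 0.0
```

```bash
python3 plan.py "(420,-275,53,-110,6)"; python3 -c "
from h import *
print(np.round(ctrl.state()['q'],2))
d=cam('scene'); print(proj(d,[[419.8,-275,62]]))
u,v=proj(d,[[419.8,-275,62]])[0].astype(int)
c=d['pixels'][v-30:v+30,u-40:u+40]; cv2.imwrite('pics/a.png',cv2.resize(c,None,fx=8,fy=8,interpolation=cv2.INTER_CUBIC))"
```

```text
at [ 423.2 -277.1  157.2] psi -109.6
[-0.006, -0.001, 0.174] tw 0.008
[-0.006, -0.001, 0.174] tw 0.008
[-0.006, -0.001, 0.174] tw 0.008
[-0.006, -0.001, 0.174] tw 0.008
[-0.006, -0.001, 0.174] tw 0.008
[-0.006, -0.001, 0.174] tw 0.008
--
[-0.34  0.3   0.95  2.07 -0.31  0.92 -1.13]
[[264.96032743 143.15152367]]
```

View pics/a.png

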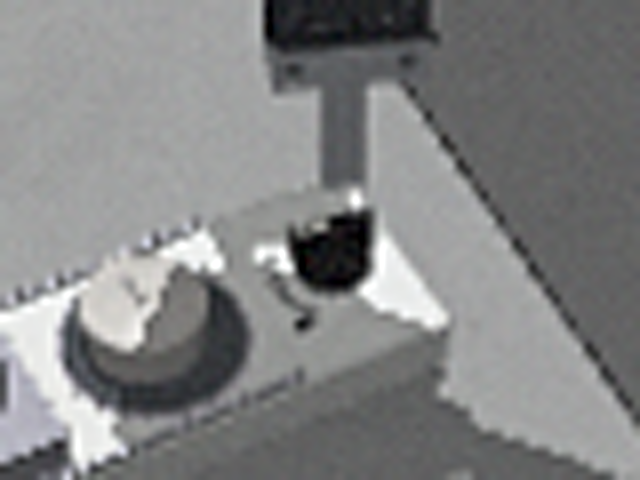

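The knob sits at the centre of the crop (about 330,245), right where I predicted. Now I'll descend, grip and turn.

Emit:
carry_out(offset=[[-0.03,0,0.17],[-0.01,0,0.17],[0,0,0.17],[0,0,0.17],[0,0,0.17],[0,0,0.17],[0,0,0],[0,0,0]], twist=[[0,0,0],[0,0,0],[0,0,0],[0,0,0],[0,0,0],[0,0,0],[0,0,0],[0,0,0]], jaw=[0,0,0,0,0,0,0.4,0.7])

```text
t: 3.55
ee_pos: [419.6, -275.1, 55.8]
tcp_rot: [0.0, 0.986, -0.168, -0.0]
wrist_force: [0.0, -0.7, 0.2]
gripper_width: 81.2
gripper_force: 0.0
```

Emit:
carry_out(offset=[[0,0,0],[0,0,0],[0,0,0],[0,0,0],[0,0,0],[0,0,0],[0,0,0],[0,0,0]], twist=[[0,0,0],[0,0,0],[0,0,0],[0,0,0],[0,0,0],[0,0,0],[0,0,0],[0,0,0]], jaw=[1,1,1,1,1,1,1,1])

```text
t: 4.35
ee_pos: [418.8, -275.8, 55.5]
tcp_rot: [0.001, 0.986, -0.168, -0.0]
wrist_force: [-12.5, -12.4, 2.7]
gripper_width: 17.6
gripper_force: 7.3
```

Emit:
carry_out(offset=[[0,0,0],[0,0,0],[0,0,0],[0,0,0],[0,0,0],[0,0,0],[0,0,0],[0,0,0]], twist=[[0,0,0],[0,0,0],[0,0,-0.5],[0,0,-0.9],[0,0,-0.9],[0,0,-0.9],[0,0,-0.9],[0,0,-0.9]], jaw=[1,1,1,1,1,1,1,1])

```text
t: 5.15
ee_pos: [417.6, -279.5, 55.6]
tcp_rot: [0.003, 0.979, 0.206, -0.001]
wrist_force: [-10.9, -29.2, -8.2]
gripper_width: 11.7
gripper_force: 30.0
```

```bash
python3 -c "
from h import *
s=ctrl.state()
for k in('ee_pos','wrist_force','wrist_torque','gripper_width','gripper_force','q'): print(k,np.round(s[k],2))"
```

```text
ee_pos [ 417.61 -279.55   55.61]
wrist_force [-10.88 -29.19  -8.25]
wrist_torque [-7.12  2.81 -0.21]
gripper_width 11.7
gripper_force 30.0
q [-0.03  0.4   0.59  2.15 -0.35  0.68 -0.36]
```

Emit:
carry_out(offset=[[0,0.03,0],[0,0.02,0],[0,0,0],[0,0,0],[0,0,0],[0,0,0],[0,0,0],[0,0,0]], twist=[[0,0,0],[0,0,0],[0,0,-0.7],[0,0,-0.7],[0,0,-0.7],[0,0,-0.6],[0,0,0],[0,0,0]], jaw=[1,1,1,1,1,1,1,1])

```text
t: 5.95
ee_pos: [418.6, -280.5, 55.3]
tcp_rot: [-0.001, 0.918, 0.396, -0.002]
wrist_force: [-16.9, -5.1, 15.3]
gripper_width: 11.9
gripper_force: 30.3
```

```bash
python3 plan.py; python3 -c "
from plan import *
s=ctrl.state(); print(np.degrees(pose()[1]))
for k in('ee_pos','wrist_force','wrist_torque','gripper_width','gripper_force','q'): print(k,np.round(s[k],2))"
```

```text
-43.3049457246465
ee_pos [ 418.59 -280.53   55.32]
wrist_force [-16.88  -5.15  15.27]
wrist_torque [-1.3   4.27 -0.39]
gripper_width 11.86
gripper_force 30.34
q [ 0.06  0.39  0.49  2.13 -0.28  0.69 -0.02]Traceback (most recent call last):
  File "plan.py", line 15, in <module>
    if __name__=="__main__": plan(*eval(sys.argv[1]+","))
                                        ~~~~~~~~^^^
IndexError: list index out of range
```

Emit:
carry_out(offset=[[0,0,0],[0,0,0],[0,0,0],[0,0,0],[0,0,0],[0,0,-0.4],[0,0,-0.5],[0,0,-0.4]], twist=[[0,0,-0.4],[0,0,0],[0,0,0],[0,0,0],[0,0,0],[0,0,0],[0,0,0],[0,0,0]], jaw=[1,1,0,0,0,0,0,0])

```text
t: 6.75
ee_pos: [421.7, -279.7, 187.7]
tcp_rot: [0.0, 0.905, 0.425, 0.0]
wrist_force: [1.3, -0.2, -0.1]
gripper_width: 57.5
gripper_force: 0.0
```

```bash
python3 plan.py "(519.5,-279,170,-90),(519.5,-279,50,-90,6)"; python3 -c "
from h import *
d=cam('scene')
u,v=proj(d,[[450,-275,62]])[0].astype(int)
c=d['pixels'][v-30:v+30,u-40:u+40]; cv2.imwrite('pics/b.png',cv2.resize(c,None,fx=8,fy=8,interpolation=cv2.INTER_CUBIC))"
```

```text
at [ 421.7 -279.7  187.7] psi -39.7
[0.079, 0.093, 0.022] tw 0.731
[0.088, 0.084, 0.022] tw 0.731
[0.097, 0.074, 0.022] tw 0.731
[0.105, 0.063, 0.022] tw 0.731
[0.111, 0.051, 0.022] tw 0.731
[0.116, 0.039, 0.022] tw 0.731
[0.119, 0.026, 0.022] tw 0.731
[0.122, 0.013, 0.022] tw 0.731
--
[0.0, 0.0, 0.2] tw -0.0
[0.0, 0.0, 0.2] tw -0.0
[0.0, 0.0, 0.2] tw -0.0
[0.0, 0.0, 0.2] tw -0.0
[0.0, 0.0, 0.2] tw -0.0
[0.0, 0.0, 0.2] tw -0.0
--
```

View pics/b.png

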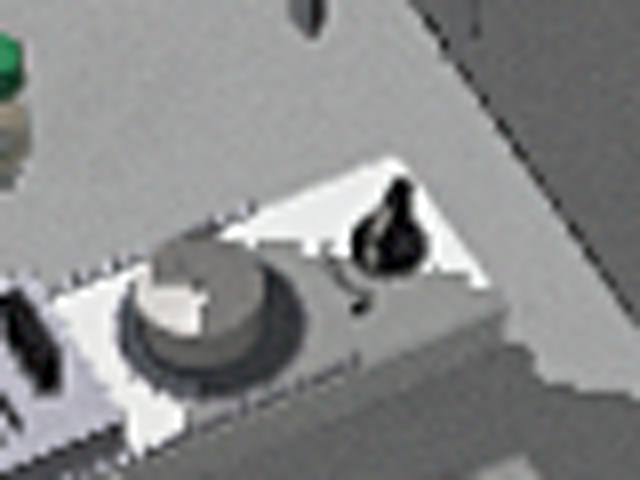

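The knob's bar and pointer (378,240) now aim at the dot (360,300), so the running heater is off. Next is the dish.

Emit:
carry_out(offset=[[0.08,0.09,0.02],[0.09,0.08,0.02],[0.1,0.07,0.02],[0.1,0.06,0.02],[0.11,0.05,0.02],[0.12,0.04,0.02],[0.12,0.03,0.02],[0.12,0.01,0.02]], twist=[[0,0,0.73],[0,0,0.73],[0,0,0.73],[0,0,0.73],[0,0,0.73],[0,0,0.73],[0,0,0.73],[0,0,0.73]], jaw=[0,0,0,0,0,0,0,0])

```text
t: 7.6
ee_pos: [519.5, -277.4, 169.3]
tcp_rot: [0.0, 1.0, -0.001, 0.0]
wrist_force: [-1.3, 0.2, 0.2]
gripper_width: 94.0
gripper_force: 0.0
```

Emit:
carry_out(offset=[[0,0,0],[0,0,0.2],[0,0,0.2],[0,0,0.2],[0,0,0.2],[0,0,0.2],[0,0,0.16],[0,0,0]], twist=[[0,0,0],[0,0,0],[0,0,0],[0,0,0],[0,0,0],[0,0,0],[0,0,0],[0,0,0]], jaw=[0,0,0,0,0,0,0,0])

```text
t: 8.4
ee_pos: [517.4, -277.0, 51.9]
tcp_rot: [-0.0, 1.0, 0.002, -0.001]
wrist_force: [-0.4, -0.4, -0.1]
gripper_width: 94.1
gripper_force: 0.0
```

Emit:
carry_out(offset=[[0.02,0,0.02],[0,0,0],[0,0,0],[0,0,0],[0,0,0],[0,0,0],[0,0,0],[0,0,0]], twist=[[0,0,0],[0,0,0],[0,0,0],[0,0,0],[0,0,0],[0,0,0],[0,0,0],[0,0,0]], jaw=[0.2,0.3,1,1,1,1,1,1])

```text
t: 9.2
ee_pos: [521.0, -277.5, 51.8]
tcp_rot: [-0.0, 1.0, 0.001, 0.0]
wrist_force: [-0.7, 2.4, 6.6]
gripper_width: 58.3
gripper_force: 30.0
```

Emit:
carry_out(offset=[[0,0,0],[0,0,0],[0,0,-0.1],[0,0,-0.2],[0,0,-0.2],[0,0,-0.2],[0,0,-0.2],[0,0,-0.2]], twist=[[0,0,0],[0,0,0],[0,0,0],[0,0,0],[0,0,0],[0,0,0],[0,0,0],[0,0,0]], jaw=[1,1,1,1,1,1,1,1])

```text
t: 10.0
ee_pos: [520.5, -277.6, 162.9]
tcp_rot: [0.0, 1.0, 0.001, 0.0]
wrist_force: [0.1, -0.1, -0.4]
gripper_width: 58.5
gripper_force: 30.0
```

```bash
python3 plan.py "(500,20,170,-55,12),(477,203,130,-20,12)"
```

```text
at [ 520.5 -277.6  162.9] psi -89.9
[-0.017, -0.248, -0.006] tw -0.339
[-0.004, -0.249, -0.006] tw -0.339
[0.008, -0.248, -0.006] tw -0.339
[0.021, -0.248, -0.006] tw -0.339
[0.034, -0.246, -0.006] tw -0.339
[0.046, -0.244, -0.006] tw -0.339
[0.058, -0.242, -0.006] tw -0.339
[0.071, -0.238, -0.006] tw -0.339
[0.083, -0.234, -0.006] tw -0.339
[0.094, -0.23, -0.006] tw -0.339
[0.106, -0.225, -0.006] tw -0.339
[0.117, -0.219, -0.006] tw -0.339
--
[0.072, -0.136, 0.033] tw -0.339
[0.079, -0.132, 0.033] tw -0.339
[0.085, -0.128, 0.033] tw -0.339
[0.092, -0.123, 0.033] tw -0.339
[0.098, -0.119, 0.033] tw -0.339
[0.104, -0.113, 0.033] tw -0.339
[0.109, -0.108, 0.033] tw -0.339
[0.115, -0.102, 0.033] tw -0.339
[0.12, -0.096, 0.033] tw -0.339
[0.124, -0.09, 0.033] tw -0.339
[0.129, -0.084, 0.033] tw -0.339
[0.133, -0.077, 0.033] tw -0.339
--
```

Emit:
carry_out(offset=[[-0.02,-0.2,0],[-0.03,-0.3,0],[-0.03,-0.32,0],[-0.03,-0.32,0],[-0.03,-0.32,0],[-0.03,-0.32,0],[-0.03,-0.32,0],[-0.03,-0.32,0]], twist=[[0,0,0],[0,0,0],[0,0,0],[0,0,0],[0,0,0],[0,0,0],[0,0,0],[0,0,0]], jaw=[1,1,1,1,1,1,1,1])

```text
t: 10.8
ee_pos: [497.0, -34.5, 162.1]
tcp_rot: [-0.0, 1.0, 0.001, 0.0]
wrist_force: [0.4, -0.2, -0.8]
gripper_width: 58.5
gripper_force: 30.0
```

Emit:
carry_out(offset=[[-0.03,-0.32,0],[-0.03,-0.32,0],[-0.03,-0.32,0],[-0.03,-0.32,0],[-0.03,-0.32,0.05],[-0.03,-0.32,0.05],[-0.03,-0.28,0.1],[0,-0.18,0.1]], twist=[[0,0,0],[0,0,0],[0,0,0],[0,0,0],[0,0,0],[0,0,0],[0,0,0],[0,0,0]], jaw=[1,1,1,1,1,1,1,1])

```text
t: 11.6
ee_pos: [475.6, 204.5, 131.6]
tcp_rot: [-0.0, 1.0, 0.002, 0.0]
wrist_force: [1.0, -0.2, -0.3]
gripper_width: 58.3
gripper_force: 30.0
```

```bash
python3 plan.py "(476.5,203,28,-90,6)"
```

```text
at [475.6 204.5 131.6] psi -89.8
[0.002, 0.002, 0.173] tw 0.004
[0.002, 0.002, 0.173] tw 0.004
[0.002, 0.002, 0.173] tw 0.004
[0.002, 0.002, 0.173] tw 0.004
[0.002, 0.002, 0.173] tw 0.004
[0.002, 0.002, 0.173] tw 0.004
--
```

Emit:
carry_out(offset=[[0,0,0.18],[0,0,0.18],[0,0,0.18],[0,0,0.18],[0,0,0.14],[0,0,0.11],[0,0,0.05],[0,0,0.03]], twist=[[0,0,0],[0,0,0],[0,0,0],[0,0,0],[0,0,0],[0,0,0],[0,0,0],[0,0,0]], jaw=[1,1,1,1,1,1,1,1])

```text
t: 12.4
ee_pos: [476.0, 202.2, 26.3]
tcp_rot: [0.0, 1.0, 0.001, -0.0]
wrist_force: [-0.4, 0.3, -0.3]
gripper_width: 58.1
gripper_force: 30.0
```

Emit:
carry_out(offset=[[0,0,0.01],[0,0,0.01],[0,0,0],[0,0,0],[0,0,0],[0,0,0],[0,0,0],[0,0,0]], twist=[[0,0,0],[0,0,0],[0,0,0],[0,0,0],[0,0,0],[0,0,0],[0,0,0],[0,0,0]], jaw=[1,1,1,1,1,1,1,1])

```text
t: 13.2
ee_pos: [476.1, 202.3, 25.7]
tcp_rot: [-0.0, 1.0, 0.001, 0.0]
wrist_force: [-5.1, -3.2, 18.2]
gripper_width: 58.5
gripper_force: 30.0
```

Contact was felt at the expected height. Now I'll release, rise and check.

Emit:
carry_out(offset=[[0,0,-0.01],[0,0,0],[0,0,0],[0,0,0],[0,0,0],[0,0,0],[0,0,0],[0,0,0]], twist=[[0,0,0],[0,0,0],[0,0,0],[0,0,0],[0,0,0],[0,0,0],[0,0,0],[0,0,0]], jaw=[0.2,0,0,0,0,0,0,0])

```text
t: 14.0
ee_pos: [475.9, 202.4, 25.4]
tcp_rot: [0.0, 1.0, 0.001, -0.0]
wrist_force: [1.3, -0.1, 0.6]
gripper_width: 93.6
gripper_force: 0.0
```

Emit:
carry_out(offset=[[0,0,-0.1],[0,0,-0.2],[0,0,-0.3],[0,0,-0.3],[0,0.1,-0.3],[0,0.3,0],[0,0.4,0],[0,0.4,0]], twist=[[0,0,0],[0,0,0],[0,0,0],[0,0,0],[0,0,0],[0,0,0],[0,0,0],[0,0,0]], jaw=[0,0,0,0,0,0,0,0])

```text
t: 14.8
ee_pos: [476.0, 81.4, 146.4]
tcp_rot: [-0.0, 1.0, 0.001, 0.0]
wrist_force: [0.8, -0.1, 0.5]
gripper_width: 94.3
gripper_force: 0.0
```

```bash
python3 plan.py "(602.5,-273,165,0,14)"; python3 -c "
from h import *
d=cam('scene')
u,v=proj(d,[[476,203,30]])[0].astype(int)
c=d['pixels'][v-50:v+50,u-65:u+65]; cv2.imwrite('pics/c.png',cv2.resize(c,None,fx=4,fy=4,interpolation=cv2.INTER_CUBIC))"
```

```text
at [476.   81.4 146.4] psi -89.8
[0.09, 0.253, -0.013] tw -0.747
[0.061, 0.262, -0.013] tw -0.747
[0.031, 0.267, -0.013] tw -0.747
[0.001, 0.269, -0.013] tw -0.747
[-0.029, 0.267, -0.013] tw -0.747
[-0.059, 0.262, -0.013] tw -0.747
[-0.088, 0.254, -0.013] tw -0.747
[-0.115, 0.243, -0.013] tw -0.747
[-0.142, 0.228, -0.013] tw -0.747
[-0.166, 0.211, -0.013] tw -0.747
[-0.189, 0.191, -0.013] tw -0.747
[-0.209, 0.169, -0.013] tw -0.747
[-0.227, 0.144, -0.013] tw -0.747
[-0.241, 0.118, -0.013] tw -0.747
--
```

View pics/c.png

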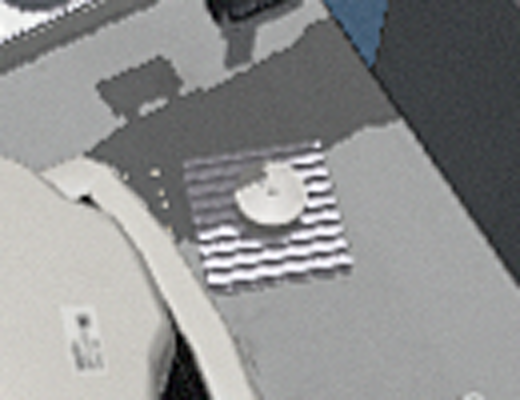

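The dish stands upright near the middle of the plate: lid at (272,195), plate centre at about (268,215). Next is the shield.

Emit:
carry_out(offset=[[0.09,0.25,-0.01],[0.06,0.26,-0.01],[0.03,0.27,-0.01],[0,0.27,-0.01],[-0.03,0.27,-0.01],[-0.06,0.26,-0.01],[-0.09,0.25,-0.01],[-0.11,0.24,-0.01]], twist=[[0,0,-0.75],[0,0,-0.75],[0,0,-0.75],[0,0,-0.75],[0,0,-0.75],[0,0,-0.75],[0,0,-0.75],[0,0,-0.75]], jaw=[0,0,0,0,0,0,0,0])

```text
t: 15.65
ee_pos: [548.1, -120.6, 154.2]
tcp_rot: [0.0, 0.899, 0.438, 0.0]
wrist_force: [0.8, 1.5, 0.2]
gripper_width: 93.8
gripper_force: 0.0
```

Emit:
carry_out(offset=[[-0.14,0.23,-0.01],[-0.17,0.21,-0.01],[-0.19,0.19,-0.01],[-0.21,0.17,-0.01],[-0.23,0.14,-0.01],[-0.24,0.12,-0.01],[0,0,0],[0,0,0]], twist=[[0,0,-0.75],[0,0,-0.75],[0,0,-0.75],[0,0,-0.75],[0,0,-0.75],[0,0,-0.75],[0,0,0],[0,0,0]], jaw=[0,0,0,0,0,0,0,0])

```text
t: 16.45
ee_pos: [602.0, -272.0, 159.8]
tcp_rot: [-0.0, 0.706, 0.708, -0.0]
wrist_force: [0.1, 0.7, -1.0]
gripper_width: 94.1
gripper_force: 0.0
```

Emit:
carry_out(offset=[[0,0,0.17],[0,0,0.17],[0,0,0.17],[0,0,0.17],[0,0,0.14],[0,0,0],[0,0,0],[0,0,0]], twist=[[0,0,-0.2],[0,0,0],[0,0,0],[0,0,0],[0,0,0],[0,0,0],[0,0,0],[0,0,0]], jaw=[0,0,0,0,0,0.3,0.7,1])

```text
t: 17.25
ee_pos: [602.8, -271.8, 78.3]
tcp_rot: [0.0, 0.694, 0.72, 0.0]
wrist_force: [-0.4, 0.5, -0.1]
gripper_width: 73.6
gripper_force: 0.0
```

Emit:
carry_out(offset=[[0,0,0],[0,0,0],[0,0,0],[0,0,0],[0,0,0],[0,0,0],[0,0,0],[0,0,0]], twist=[[0,0,0],[0,0,0],[0,0,0],[0,0,0],[0,0,0],[0,0,0],[0,0,0],[0,0,0]], jaw=[1,1,1,1,1,1,1,1])

```text
t: 18.05
ee_pos: [602.5, -271.5, 77.5]
tcp_rot: [0.0, 0.694, 0.72, 0.0]
wrist_force: [0.7, -0.7, -0.7]
gripper_width: 11.7
gripper_force: 30.0
```

Emit:
carry_out(offset=[[0,-0.1,0],[0,-0.15,0],[0,-0.18,0],[0,-0.18,0],[0,-0.18,0],[0,-0.18,0],[0,-0.13,0],[0,-0.06,0]], twist=[[0,0,0],[0,0,0],[0,0,0],[0,0,0],[0,0,0],[0,0,0],[0,0,0],[0,0,0]], jaw=[1,1,1,1,1,1,1,1])

```text
t: 18.85
ee_pos: [491.9, -275.4, 78.3]
tcp_rot: [0.005, 0.694, 0.72, 0.003]
wrist_force: [55.9, 0.1, -39.0]
gripper_width: 12.1
gripper_force: 30.0
```

Emit:
carry_out(offset=[[0,-0.02,0],[0,0,0],[0,0,0],[0,0,0],[0,0,0],[0,0,0],[0,0,0],[0,0,0]], twist=[[0,0,0],[0,0,0],[0,0,0],[0,0,0],[0,0,0],[0,0,0],[0,0,0],[0,0,0]], jaw=[1,1,1,1,1,1,1,1])

```text
t: 19.65
ee_pos: [492.0, -275.4, 78.4]
tcp_rot: [0.005, 0.693, 0.721, 0.003]
wrist_force: [42.9, -2.4, -32.2]
gripper_width: 11.5
gripper_force: 30.0
```

Emit:
carry_out(offset=[[0,0.06,0],[0,0,0],[0,0,0],[0,0,0],[0,0,-0.15],[0,0,-0.3],[0,0,-0.4],[0.4,0,0]], twist=[[0,0,0],[0,0,0],[0,0,0],[0,0,0],[0,0,0],[0,0,0],[0,0,0],[0,0,0]], jaw=[1,0,0,0,0,0,0,0])

```text
t: 20.45
ee_pos: [490.6, -240.6, 168.1]
tcp_rot: [0.004, 0.697, 0.717, 0.001]
wrist_force: [1.1, 0.3, -0.0]
gripper_width: 64.6
gripper_force: 0.0
```

Emit:
carry_out(offset=[[0.4,0,0],[0.4,-0.1,0],[0.4,-0.1,0],[0.3,-0.1,0],[0,0,0],[0,0,0],[0,0,0],[0,0,0]], twist=[[0,0,0.67],[0,0,0.67],[0,0,0.67],[0,0,0.67],[0,0,0.67],[0,0,0.67],[0,0,0.67],[0,0,0.67]], jaw=[0,0,0,0,0,0,0,0])

```text
t: 21.25
ee_pos: [475.0, -82.6, 163.5]
tcp_rot: [0.0, 0.921, 0.389, 0.0]
wrist_force: [0.1, -0.1, 0.0]
gripper_width: 94.2
gripper_force: 0.0
```

```bash
python3 plan.py "(451.5,-91,160,-48,8),(451.5,-91,56,-48,6)"; python3 -c "
from h import *
d=cam('top'); a=d['pixels'][145:270,272:392]
cv2.imwrite('pics/d.png',cv2.resize(a,None,fx=4.5,fy=4.5,interpolation=cv2.INTER_CUBIC))"
```

```text
at [475.  -82.6 163.5] psi -44.3
[-0.028, -0.014, 0.004] tw 0.054
[-0.028, -0.014, 0.004] tw 0.054
[-0.028, -0.013, 0.004] tw 0.054
[-0.028, -0.013, 0.004] tw 0.054
[-0.028, -0.013, 0.004] tw 0.054
[-0.029, -0.013, 0.004] tw 0.054
[-0.029, -0.012, 0.004] tw 0.054
[-0.029, -0.012, 0.004] tw 0.054
--
[0.0, 0.0, 0.173] tw -0.0
[0.0, 0.0, 0.173] tw -0.0
[0.0, 0.0, 0.173] tw -0.0
[0.0, 0.0, 0.173] tw -0.0
[0.0, 0.0, 0.173] tw -0.0
[0.0, 0.0, 0.173] tw -0.0
--
```

View pics/d.png

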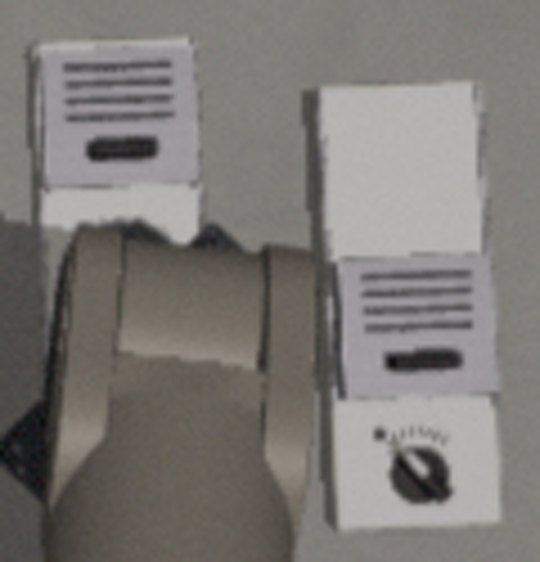

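The right knob points at the dot and the shield covers the plate, with its handle at (423,360). I'll measure how far it travelled.

```bash
sed '/^blob/d' m.py > m2.py
cat >> m2.py <<'E'
blob(350,217,382,232,0,90,97,"handR"); blob(286,172,312,183,0,90,97,"handL")
E
python3 m2.py
```

```text
handR rect [ 492.9 -271.7] [12.6 47.3] 3.1 cent 492.7 -271.7
handL rect [629.  -82.7] [14.3 44.2] 1.4 cent 628.9 -82.7
```

The shield travelled about 110 mm and stopped hard, with force building up, so it is over the plate. Last step is the left knob.

Emit:
carry_out(offset=[[-0.04,-0.02,0],[-0.04,-0.02,0],[-0.05,-0.02,0],[-0.05,-0.02,0],[-0.05,-0.02,0],[0,0,0],[0,0,0],[0,0,0]], twist=[[0,0,0.1],[0,0,0.1],[0,0,0.1],[0,0,0],[0,0,0],[0,0,0],[0,0,0],[0,0,0]], jaw=[0,0,0,0,0,0,0,0])

```text
t: 22.15
ee_pos: [451.9, -91.3, 162.5]
tcp_rot: [0.0, 0.929, 0.37, 0.0]
wrist_force: [0.9, -0.3, -0.4]
gripper_width: 93.8
gripper_force: 0.0
```

```bash
python3 plan.py "(451,-91.5,56,-47,6)"
```

```text
at [451.9 -91.3 162.5] psi -46.6
[-0.001, -0.001, 0.178] tw 0.008
[-0.001, -0.001, 0.178] tw 0.008
[-0.001, -0.001, 0.178] tw 0.008
[-0.001, -0.001, 0.178] tw 0.008
[-0.001, -0.001, 0.178] tw 0.008
[-0.001, -0.001, 0.178] tw 0.008
--
```

Emit:
carry_out(offset=[[0,0,0.18],[0,0,0.18],[0,0,0.18],[0,0,0.18],[0,0,0.18],[0,0,0.17],[0,0,0],[0,0,0]], twist=[[0,0,0],[0,0,0],[0,0,0],[0,0,0],[0,0,0],[0,0,0],[0,0,0],[0,0,0]], jaw=[0,0,0,0,0,0,0.4,0.7])

```text
t: 22.95
ee_pos: [451.7, -91.5, 55.6]
tcp_rot: [-0.0, 0.929, 0.37, -0.0]
wrist_force: [-0.4, 0.2, -1.0]
gripper_width: 81.4
gripper_force: 0.0
```

Emit:
carry_out(offset=[[0,0,0],[0,0,0],[0,0,0],[0,0,0],[0,0,0],[0,0,0],[0,0,0],[0,0,0]], twist=[[0,0,0],[0,0,0],[0,0,0],[0,0,0],[0,0,0],[0,0,0],[0,0,0],[0,0,0]], jaw=[1,1,1,1,1,1,1,1])

```text
t: 23.75
ee_pos: [451.6, -91.4, 55.4]
tcp_rot: [-0.0, 0.929, 0.37, -0.0]
wrist_force: [0.0, -0.6, 0.1]
gripper_width: 17.5
gripper_force: 0.0
```

Emit:
carry_out(offset=[[0,0,0],[0,0,0],[0,0,0],[0,0,0],[0,0,0],[0,0,0],[0,0,0],[0,0,0]], twist=[[0,0,0],[0,0,0],[0,0,0.3],[0,0,0.5],[0,0,0.5],[0,0,0.5],[0,0,0.5],[0,0,0.5]], jaw=[1,1,1,1,1,1,1,1])

```text
t: 24.55
ee_pos: [451.0, -90.7, 55.4]
tcp_rot: [-0.001, 0.986, 0.167, -0.001]
wrist_force: [-4.3, 4.6, 6.7]
gripper_width: 11.9
gripper_force: 30.0
```

Emit:
carry_out(offset=[[0,0,0],[0,0,0],[0,0,0],[0,0,0],[0,0,0],[0,0,0],[0,0,0],[0,0,0]], twist=[[0,0,0.9],[0,0,0.9],[0,0,0.9],[0,0,0.9],[0,0,0.9],[0,0,0.9],[0,0,0.9],[0,0,0.9]], jaw=[1,1,1,1,1,1,1,1])

```text
t: 25.35
ee_pos: [451.1, -90.8, 55.5]
tcp_rot: [-0.0, 0.931, -0.365, -0.001]
wrist_force: [-1.6, 0.8, 2.7]
gripper_width: 12.0
gripper_force: 31.1
```

```bash
python3 -c "
from plan import *
s=ctrl.state(); print(np.degrees(pose()[1]))
for k in('ee_pos','wrist_force','wrist_torque','gripper_width','gripper_force','q'): print(k,np.round(s[k],2))"
```

```text
-132.80232376196912
ee_pos [451.1  -90.77  55.46]
wrist_force [-1.56  0.77  2.75]
wrist_torque [0.24 0.65 0.56]
gripper_width 12.03
gripper_force 31.11
q [-0.57  0.38  0.75  2.24 -0.42  0.67 -1.83]
```

A little more turn against the stop, then I'll release, rise, move aside and look.

Emit:
carry_out(offset=[[0,0,0],[0,0,0],[0,0,0],[0,0,0],[0,0,0],[0,0,0],[0,0,0],[0,0,0]], twist=[[0,0,0.4],[0,0,0],[0,0,0],[0,0,0],[0,0,0],[0,0,0],[0,0,0],[0,0,0]], jaw=[1,1,1,1,0,0,0,0])

```text
t: 26.15
ee_pos: [451.8, -91.5, 55.5]
tcp_rot: [0.0, 0.921, -0.391, 0.0]
wrist_force: [0.4, -0.3, 0.3]
gripper_width: 41.3
gripper_force: 0.0
```

Emit:
carry_out(offset=[[0,0,-0.1],[0,0,-0.3],[0,0,-0.4],[0,0,-0.4],[0.28,-0.28,0],[0.3,-0.3,0],[0.3,-0.3,0],[0,0,0]], twist=[[0,0,0],[0,0,0],[0,0,0],[0,0,0],[0,0,0],[0,0,0],[0,0,0],[0,0,0]], jaw=[0,0,0,0,0,0,0,0])

```text
t: 26.95
ee_pos: [580.2, -92.8, 175.7]
tcp_rot: [0.001, 0.921, -0.389, 0.001]
wrist_force: [-0.1, -0.2, 0.0]
gripper_width: 94.0
gripper_force: 0.0
```

```bash
python3 -c "
from h import *
d=cam('top'); a=d['pixels'][145:270,272:392]; b=cam('scene')['pixels'][120:280,190:350]
c=np.hstack([cv2.resize(x,(400,400),interpolation=cv2.INTER_CUBIC) for x in(a,b)])
cv2.imwrite('pics/e.png',c)"
```

```text
(no output)
```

View pics/e.png

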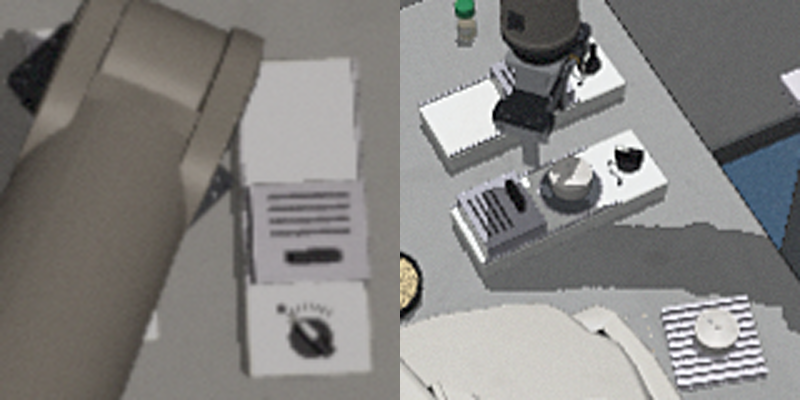

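The left knob is at full (628,155) and its dish is still on its plate at (572,180). The moved dish stands on the cooling plate at (716,327), the right shield is forward, and the arm is clear of everything.

```bash
python3 -c "
from rig import ctrl
print(ctrl.finish_job())"
```

```text
the job is handed in; nothing more can be done
None
```

I finished all four steps in order and handed the job in at about 27 s: running (right) heater off, its dish on the cooling plate, its shield forward, other knob at full; the hand-in returned no verdict, and the shield (about 110 mm of travel, 107 needed) has the least margin.

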